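Take the stone trap off its quick coupling and park it

ROBOT

A 7-joint arm with a two-finger parallel gripper is mounted at the origin on the work surface. World frame = base frame: x ahead of the robot, y to its left, z up, the work surface at z = 0. Lengths are in mm, angles in rad, forces in N, time in s.
With the tool pointing down it reaches from about 425 to 950 mm from the base axis. Payload 16.7 kg.
Tool frame: the origin (TCP) lies midway between the tips of the shut fingers; the grasp point (between the pads) lies 19 mm behind it; z points along the fingers, y is the line along which they close (so a half turn about z gives the same grasp; the last joint's range is limited). The gripper opens to 94 mm and grips with 3 to 60 N. Pads are 16 mm wide; open, the fingers measure 119 mm over their backs; the gripper's body (75 mm by 177 mm) begins 78 mm behind the grasp point.
Start: joints at [1.022, 0.426, 0.074, 1.606, -0.034, 1.111, -0.067], TCP at [262.077, -622.005, 205.467] pointing down, gripper open.
Joint ranges: [-2.85, 2.85], [-0.5, 2.14], [-1.23, 1.37], [0.21, 2.46], [-1.02, 4.16], [0.16, 2.05], [-2.73, 2.73]. Speed limits (rad/s): [1.89, 1.89, 2.39, 2.39, 3.01, 3.01, 3.01].

INTERFACE

Orientations are given as a rotation vector (axis times angle).
In Python, from plant import r gives the robot as it stands.
- The arm moves only by the shell command python3 -m jog FILE [FORCE], which reads ROWS from the file FILE. ROWS is a JSON list of rows, 1 to 12 of them, each of 7 numbers: dx, dy, dz in mm, then a rotation vector rx, ry, rz in rad, then the finger opening in mm; each row shifts and turns the commanded pose from where the row before left it, along the tool's axes as they then stand; what a row does not reach is not made up. A row lasts 1/12 s, in which the tool goes at most 41.7 mm and 0.125 rad, less where a joint would pass 70% of its speed; a pose out of reach is approached as far as the arm can. The fingers move at their own pace and stop on an object; FORCE is the grip in N (left out, the last holds). Time passes only in rows, so rows that do not move let the fingers close. It prints the time, the measured TCP pose, the force, the opening and the grip force at its end. Input that does not fit is refused with a message, and nothing moves.
- r.get_obs(): the state, without advancing time (a new reading comes with each control period).
- r.get_image(name): name is "scene" or "side" or "wrist"; returns a dict with "img" (400x640x3 uint8, red, green, blue), "depth" (400x640 float32, mm along the optical axis (not along the pixel's ray), 0 where there is no reading), "vertical_fov" (degrees; the focal length in pixels is half the picture's height over the tangent of half this angle, whatever the lens; pixels are square), "cx", "cy" (the principal point, pixels), "origin" and "attitude" of the camera in the world. Camera axes: x right, y down, z forward; pixel columns grow to the right and rows downward; lengths in mm; the calibration is good to about 2 mm. A picture is of the moment at which its call begins.
- r.hand_in(): hands the job in; it is judged then, once.
Trained networks look in a picture, given as the dict that the camera call returned (one of the last four; its "shot" number tells which), for a name from the list of things; names that differ only in an ending like _2 or _b are one class to them, and where a whole thing is asked for, a point or a joint stands for the part that bears it (a point fixed in the world has none). Each returns a list of dicts, best first, with "conf" (0 to 1); they miss things now and then, are a little off and sometimes report something else, mostly with a low value. They report only what shows in the picture. A call takes as long as a camera call. They do not tell look-alikes from the thing itself.
- r.look_for(picture, target): "at" ([column, row] in pixels, amid what is visible of it).
The state is a dict: "time": time; "qpos": joint angles; "dq": joint speeds; "effort": joint torques, N m; "tool_pos": TCP position; "tool_rot": TCP orientation; "contact_force": force on the tool from outside, world axes, zero at the start; "torque": the same for the moment, N m; "grip_width": finger opening in mm; "grasp_force": force on a finger pad.
Only numpy, scipy, OpenCV 4.12 (cv2) and the standard library are available. Lean on these libraries where they do the work, as an engineer would, in place of code of your own. Each camera call takes 0.05 s, during which the arm holds its last target. There are 200 camera calls.

TASK

Take the stone trap off the vacuum quick coupling on the sorting table: press the sprung release sleeve down gently, only as hard as a firm thumb would, until the trap's nipple is freed, let the sleeve snap back up and pull the trap straight out, never yanking it while it is still latched. Then park the trap upright in the one empty hole of the white rack, fully home on its collar, let go, and leave everything else where it stands.

Things in the scene. Friction and masses are not known exactly. Their poses are not given: they have to be found in the camera images.
- coupling: Fixed upright quick coupling; origin at the centre of its underside on the table, z up its axis. Aluminium foot 90 x 90 x 20 mm; on it a steel socket 30 mm across, top at 75 mm; round that the steel release sleeve: skirt 40 mm across, on top a wide flat ring 60 mm across and 8 mm thick with a 32 mm hole round the trap. Over 25 N of push or squeeze on the coupling damages it.
- ring (a point): Point on the coupling's axis 80 mm above the table, the lowest height of the sleeve ring's top face when unpressed. Its true height is 80 to 86 mm, as it is screwed on the sleeve, which is not measured (this point does not follow it): feel for the ring. Pushing the ring down, on one or both sides of the trap, retracts the sleeve.
- sleeve (a joint): How far the sleeve is pressed down, m: 0 = forward (up), 0.010 = hard stop. The latch balls let go of the trap's collar between 0.005 and 0.008. Spring: about 3 N to start, 8 N at 0.006, 10 N at 0.008, 12 N at 0.010; past the stop the force shoots up. Let go, it snaps forward by itself.
- bore (a point): Mouth of the bore in the coupling, on its axis 56 mm above the table. Under the shank an ejector spring lifts the trap about 12 mm by itself once the balls let go of the collar; it then stands loose in the bore, leaning 3 degrees at most, and the sleeve, let go, closes under the collar. The trap's foot clears the unpressed sleeve when 86 mm above the table.
- trap: Stone trap to remove, 55 to 110 g, at first latched in the coupling. Round; origin at the foot of its steel shank, z up. Shank 8 mm across, 0-30 mm, round-ended; collar 21 mm across, 30-35 mm; neck 8 mm across, 35-60 mm; clear plastic body with metal ends 22 mm across, 60-96 mm (grip here, centre 78 mm). Latched, its foot is about 28.5 mm above the table; freed, about 40 mm.
- rack: Fixed white plastic rack block, 75 x 175 x 45 mm (x, y, z), origin at the centre of its underside on the table. Three upright through holes, 10.5 mm across with 4 mm chamfers, in a row along its own y at -55, 0 and +55 mm. Two hold other traps of the same kind, one is empty. More than 25 N between trap and rack is too rough.
- seat: Thin flat steel ring, 25 mm across, set in the rack's top face round the mouth of the empty hole; origin at the centre of the mouth, 45 mm above the table, z up. A trap fully home stands with its collar on it, its foot 30 mm below this point.
- parked_1: Trap of the same kind already parked in the rack (not to be moved); origin at its foot.
- parked_2: Trap of the same kind already parked in the rack (not to be moved); origin at its foot.
- tumbler: Glass tumbler, 70 mm across, 100 mm tall. Loose bystander; origin under its centre.
- loupe: Small dark loupe, 24 mm across, 20 mm tall, standing between the coupling and the rack. Loose bystander; origin under its centre.
- tweezers: Flat steel tweezers, 125 x 10 x 5 mm along their x. Loose bystander; origin under its centre.
- stone_box: Open clear box, 90 x 120 x 55 mm. Loose bystander; origin under its centre.
- calculator: Black calculator, 75 x 140 x 11 mm. Loose bystander; origin under its centre.
- scoop: Aluminium scoop, pan 60 x 50 x 16 mm with a handle towards its -x. Loose bystander; origin under the centre of the pan.
Things that resemble listed ones, but are neither listed nor needed, are in the scene too. Leave any blue look-alike of the coupling alone.

How it is judged:
By the outcome, as a careful person would: the job done as asked, in the order asked, and still so for the second after the job is handed in, with the robot touching nothing.
It also fails if it takes over 58 s, if anything falls off the work surface, if the arm or the gripper's body presses on something with over 40 N, if the wrist force passes 120 N, or if a joint passes its speed limit or range.

## Working session

There is one attempt and no reset: what is moved stays moved. The work goes in short steps, Python scripts to look and compute and a shell command to move; the robot and the scene stay as the last step left them, time stands still between calls to the robot, and variables do not carry over. Pictures are saved under pics/ and viewed, at most 10 in all, crops included, and the job is handed in when it is done.

```bash
ls; mkdir -p pics; cat > h.py <<'E'
import numpy as np, cv2
from scipy.spatial.transform import Rotation as R
from plant import r
def K(p):
    f=p["img"].shape[0]/2/np.tan(np.radians(p["vertical_fov"])/2); return f
def rot(p):
    a=np.array(p["attitude"],float)
    return a if a.shape==(3,3) else (R.from_rotvec(a).as_matrix() if a.size==3 else R.from_quat(a).as_matrix())
def ray(p,uv):
    d=np.array([(uv[0]-p["cx"])/K(p),(uv[1]-p["cy"])/K(p),1.0]); return np.array(p["origin"],float),rot(p)@d
def at_z(p,uv,z):
    o,d=ray(p,uv); return o+d*(z-o[2])/d[2]
def cloud(p):
    v,u=np.mgrid[:p["img"].shape[0],:p["img"].shape[1]]; D=p["depth"].astype(float)
    c=np.stack([(u-p["cx"])/K(p)*D,(v-p["cy"])/K(p)*D,D],-1); w=c@rot(p).T+np.array(p["origin"],float); w[D==0]=np.nan; return w
def tri(obs):
    A=0;b=0
    for p,uv in obs:
        o,d=ray(p,uv); d/=np.linalg.norm(d); M=np.eye(3)-np.outer(d,d); A=A+M; b=b+M@o
    return np.linalg.solve(A,b)
def save(p,n): cv2.imwrite(f"pics/{n}.png",p["img"][:,:,::-1])
E
python3 - <<'E'
from h import *
for n in ["scene","side"]:
    p=r.get_image(n); save(p,n+"0"); w=cloud(p)
    print(n,{k:(np.round(v,3).tolist() if not isinstance(v,(int,float,str)) else v) for k,v in p.items() if k not in("img","depth")})
    for t in ["coupling","sleeve","trap","rack","seat","parked_1","loupe","tumbler"]:
        for d in r.look_for(p,t)[:4]:
            u,v=map(int,np.round(d["at"])); print(t,round(d["conf"],2),u,v,np.round(w[min(v,399),min(u,639)]))
print(r.get_obs())
E
```

```text
pics
scene {'vertical_fov': 50.85999061416904, 'cx': 315.3365416510736, 'cy': 200.03566760378197, 'origin': [1043.784, -711.607, 779.554], 'attitude': [-2.167, -0.713, 0.325], 'shot': 1}
coupling 0.94 384 180 [623. 219.  33.]
coupling 0.77 333 172 [481. 157.  37.]
coupling 0.62 301 154 [330. 195.  22.]
coupling 0.61 353 142 [436. 342.  35.]
sleeve 0.67 384 166 [607. 240.  65.]
sleeve 0.65 350 132 [435. 320.  82.]
sleeve 0.52 305 138 [330. 217.  71.]
sleeve 0.46 334 161 [488. 150.  84.]
rack 0.69 275 249 [ 554. -197.   45.]
rack 0.53 334 172 [485. 157.  38.]
parked_1 0.59 275 220 [nan nan nan]
parked_1 0.47 269 238 [ 551. -210.   90.]
parked_1 0.4 332 175 [481. 153.  28.]
loupe 0.58 323 218 [560.  -5.   9.]
tumbler 0.83 414 209 [772.  93.  84.]
side {'vertical_fov': 50.10027493075629, 'cx': 322.5987661587938, 'cy': 198.0269576999452, 'origin': [515.41, -918.646, 802.039], 'attitude': [-2.247, 0.011, -0.026], 'shot': 2}
coupling 0.96 342 165 [608. 216.  27.]
coupling 0.78 284 142 [417. 332.  41.]
coupling 0.64 257 169 [339. 192.  27.]
sleeve 0.75 300 164 [477. 139.  83.]
sleeve 0.52 34
[... 431 characters left out ...]
 18.]
{'time': 0.9, 'qpos': array([ 1.02251481,  0.42609309,  0.07387578,  1.60600576, -0.03411295,
        1.11079822, -0.06706922]), 'dq': array([-0.00030097,  0.00079712,  0.00089878,  0.00181467,  0.00013605,
        0.00044282,  0.00108228]), 'effort': array([ 1.54677949e-03, -9.35510445e+01,  3.66441272e+00, -4.54558003e+01,
       -4.88520542e-02,  1.28995307e-02,  7.67042025e-05]), 'tool_pos': array([ 262.08490229, -621.99804144,  205.46813003]), 'tool_rot': array([-3.07929496e+00, -6.22233637e-01, -6.27108737e-05]), 'contact_force': array([0.28264417, 0.09239684, 0.02093681]), 'torque': array([0.05438132, 0.02949854, 0.00164135]), 'grasp_force': 0.0, 'grip_width': 94.03404870203254}
```

View both.

```bash
python3 - <<'E'
import cv2
for n,(a,b,c,d) in {"scene0":(110,290,230,450),"side0":(110,290,220,440)}.items():
    i=cv2.imread(f"pics/{n}.png")[a:b,c:d]; cv2.imwrite(f"pics/{n}c.png",cv2.resize(i,None,fx=3.6,fy=3.3 if 0 else 3.3,interpolation=cv2.INTER_CUBIC)[:600,:800])
E
```

```text
(no output)
```

View pics/scene0c.png

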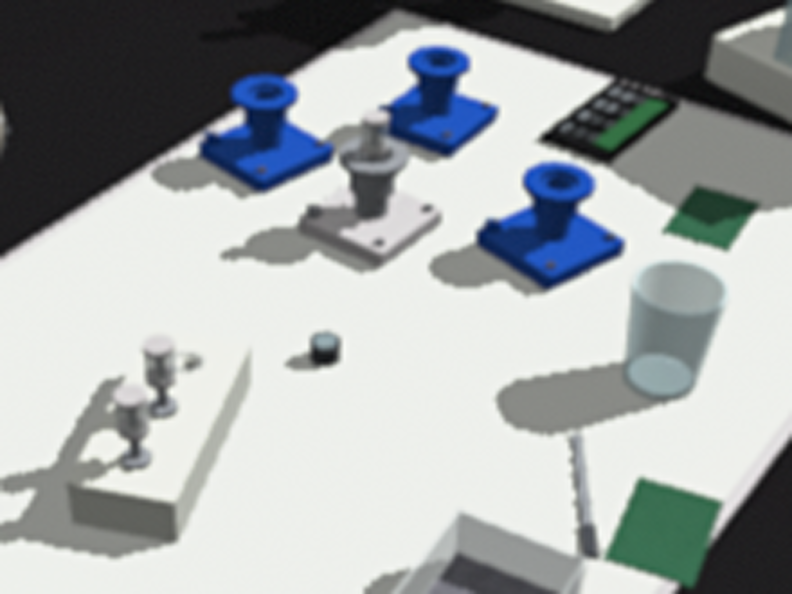

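View pics/side0c.png

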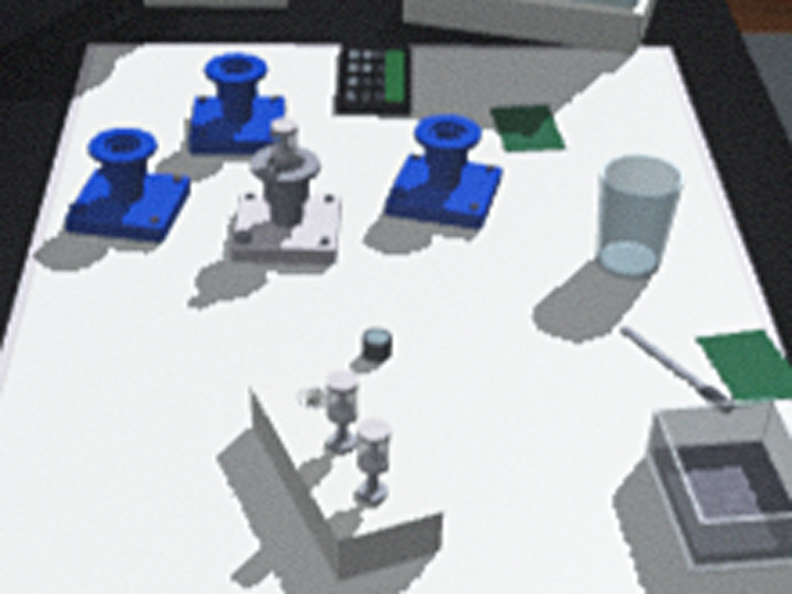

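The steel coupling with the trap stands at about scene px (334,161) / side px (299,160). The blue ones are look-alikes. In the rack, the two parked traps fill the middle and near holes, and the empty hole is at about scene (283,220) / side (307,230). Next I move the wrist camera over the rack.

```bash
echo '[[30,-21,-12,0,0,0,94],[30,-21,-12,0,0,0,94],[30,-21,-12,0,0,0,94],[30,-21,-12,0,0,0,94],[30,-21,-12,0,0,0,94],[30,-21,-12,0,0,0,94],[30,-21,-12,0,0,0,94],[30,-21,-12,0,0,0,94],[30,-21,-12,0,0,0,94],[30,-21,-12,0,0,0,94],[30,-21,-12,0,0,0,94],[30,-21,-12,0,0,0,94]]' > rows.txt && python3 -m jog rows.txt
cat > look.py <<'E'
import sys
from h import *
def look(n,ts):
    p=r.get_image("wrist"); save(p,n); w=cloud(p)
    o=r.get_obs(); print(round(o["time"],2),o["tool_pos"].round(1),R.from_rotvec(o["tool_rot"]).as_matrix().round(3).tolist(),np.round(p["origin"],1))
    for t in ts:
        for d in r.look_for(p,t)[:3]:
            u,v=map(int,np.round(d["at"])); print(t,round(d["conf"],2),np.round(d["at"],1),np.round(w[min(v,399),min(u,639)],1))
    np.save(f"pics/{n}.npy",{k:p[k] for k in p},allow_pickle=True)
    return p
if __name__=="__main__": look(sys.argv[1],sys.argv[2:])
E
python3 look.py w1 seat rack parked_1
```

```text
time: 1.9
tool_pos: [496.6, -248.3, 350.4]
tool_rot: [3.079, 0.622, 0.001]
contact_force: [0.5, -0.4, 0.0]
grip_width: 93.5
grasp_force: 0.0
1.95 [ 501.2 -241.5  352.7] [[0.919, 0.395, 0.004], [0.395, -0.919, 0.001], [0.004, 0.001, -1.0]] [ 560.6 -221.7  529.6]
rack 0.59 [273.7 116.8] [ 530.9 -160.1   44.7]
parked_1 0.66 [264.8 123.2] [ 523.9 -160.8  110.8]
parked_1 0.5 [305.1 128. ] [ 537.6 -208.7  111.6]
```

View pics/w1.png

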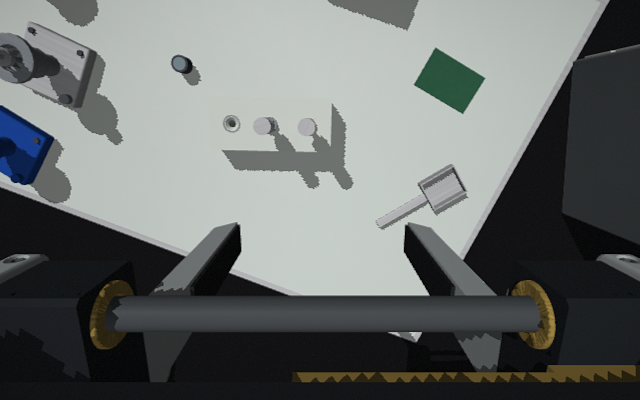

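The empty hole's ring is at px (231,123), the parked traps at (264,124) and (305,128), and the coupling at upper left. Next I take a second view of the seat on the way, then go on to the coupling.

```bash
echo '[[3,-32,0,0,0,0,60],[3,-32,0,0,0,0,60],[3,-32,0,0,0,0,60],[0,0,0,0,0,0,60],[0,0,0,0,0,0,60]]' > rows.txt && python3 -m jog rows.txt | head -2; python3 look.py w2 seat parked_1; echo '[[10,-35,0,0,0,0,36],[10,-35,0,0,0,0,36],[10,-35,0,0,0,0,36],[10,-35,0,0,0,0,36],[10,-35,0,0,0,0,36],[10,-35,0,0,0,0,36],[10,-35,0,0,0,0,36],[10,-35,0,0,0,0,36],[0,0,0,0,0,0,36],[0,0,0,0,0,0,36]]' > rows.txt && python3 -m jog rows.txt; python3 look.py w3 trap sleeve
python3 - <<'E'
import cv2,numpy as np
a=cv2.imread("pics/w2.png");b=cv2.imread("pics/w3.png")
cv2.imwrite("pics/m1.png",np.vstack([cv2.resize(x[40:290,100:540],(792,300) if 0 else (528,300)) for x in(a,b)]))
E
```

```text
time: 2.52
tool_pos: [466.2, -158.2, 349.6]
2.57 [ 466.5 -159.2  349.5] [[0.922, 0.387, 0.0], [0.387, -0.922, -0.0], [-0.0, 0.0, -1.0]] [ 530.3 -131.5  528.7]
parked_1 0.68 [376.9 132.4] [ 537.4 -202.8  110.5]
parked_1 0.66 [338.8 133.1] [ 518.  -159.7  111.6]
time: 3.5
tool_pos: [432.3, 131.8, 349.3]
tool_rot: [-3.078, -0.625, 0.001]
contact_force: [0.7, -0.6, 0.2]
grip_width: 36.0
grasp_force: 0.0
3.55 [432.5 130.4 349.2] [[0.922, 0.388, -0.001], [0.388, -0.922, 0.0], [-0.001, -0.0, -1.0]] [496.4 158.4 528.4]
trap 0.7 [308.1 130.3] [473.1 167.  125.8]
trap 0.61 [316.1 123.4] [482.8 161.7  74.4]
sleeve 0.75 [240.8 216.3] [320.6 210.4  74.4]
sleeve 0.74 [303.3 137. ] [463.  169.4 124. ]
sleeve 0.64 [305.9  14.4] [600.  224.2  75.4]
```

View pics/m1.png

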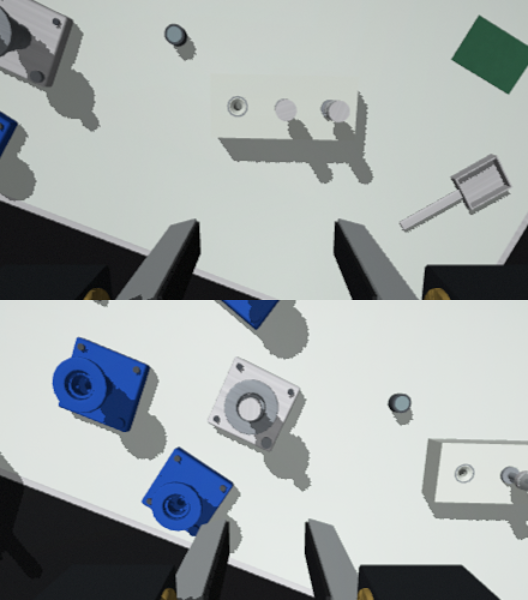

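The seat is at about w2 px (297,128) and w3 px (487,184). The coupling ring and trap top are at about w3 (309,129). I'll refine these with depth.

```bash
python3 - <<'E'
from h import *
P={n:np.load(f"pics/{n}.npy",allow_pickle=True).item() for n in("w1","w2","w3")}
def seat(p,u,v,n=11):
    u0,v0=int(u),int(v); g=cv2.cvtColor(p["img"],cv2.COLOR_RGB2GRAY)[v0-n:v0+n+1,u0-n:u0+n+1].astype(float)
    m=(g<np.median(np.r_[g[0],g[-1]])-15).astype(np.uint8); k,l,s,c=cv2.connectedComponentsWithStats(m)
    i=1+np.argmax(s[1:,4]); x,y,w_,h_,a=s[i]; return (u0-n+x+(w_-1)/2,v0-n+y+(h_-1)/2),(w_,h_,a),c[i]+[u0-n,v0-n]
S={}
for n,uv in dict(w1=(231,123),w2=(297,128),w3=(487,184)).items():
    q=seat(P[n],*uv); S[n]=q[0]; print(n,q, at_z(P[n],q[0],45))
print("tri",tri([(P["w2"],S["w2"]),(P["w3"],S["w3"])]),tri([(P[n],S[n]) for n in S]))
def top(p,c,z0,z1,rad):
    w=cloud(p); m=(w[...,2]>z0)&(w[...,2]<z1)&(np.hypot(w[...,0]-c[0],w[...,1]-c[1])<rad)
    v,u=np.nonzero(m); 
    (cx,cy),rr=cv2.minEnclosingCircle(np.stack([u,v],1).astype(np.float32)); z=np.median(w[m][:,2])
    return m.sum(),z,(cx,cy),rr,at_z(p,(cx,cy),z).round(1), at_z(p,(u.mean(),v.mean()),z).round(1)
print("traptop",top(P["w3"],(478,160),118,131,22)); print("ring",top(P["w3"],(478,160),74,92,40))
for n in("w2","w3"):
  for c in((520,-162),(535,-212)): print(n,"parked",top(P[n],c,106,118,18))
E
```

```text
w1 ((np.float64(231.5), np.float64(123.5)), (np.int32(18), np.int32(18), np.int32(225)), array([230.98222222, 122.74222222])) [ 498.8779286  -107.36925694   45.        ]
w2 ((np.float64(297.5), np.float64(128.5)), (np.int32(18), np.int32(18), np.int32(218)), array([297.08715596, 127.83944954])) [ 498.68574144 -106.8755601    45.        ]
w3 ((np.float64(486.5), np.float64(184.0)), (np.int32(18), np.int32(17), np.int32(185)), array([486.42162162, 183.4       ])) [ 499.21048679 -106.36869429   45.        ]
tri [ 498.92731637 -106.80580009   44.28117822] [ 498.85789008 -106.96327825   43.93275803]
traptop (np.int64(270), np.float64(124.5316191549613), (308.0, 130.5), 9.178879737854004, array([472.5, 166.8, 124.5]), array([472.5, 166.8, 124.5]))
ring (np.int64(1293), np.float64(84.60020239946385), (309.3990478515625, 128.58172607421875), 23.00632667541504, array([473.1, 166.9,  84.6]), array([473.3, 167. ,  84.6]))
w2 parked (np.int64(253), np.float64(110.76357944943476), (338.3333435058594, 131.3333282470703), 8.975381851196289, array([ 519.5, -158.2,  110.8]), array([ 519.5, -158.3,  110.8]))
w2 parked (np.int64(261), np.float64(110.76762921056576), (382.4213562011719, 132.30899047851562), 9.194815635681152, array([ 539.7, -209.1,  110.8]), array([ 539.7, -209.3,  110.8]))
w3 parked (np.int64(260), np.float64(110.73484170781339), (552.727294921875, 195.38636779785156), 9.871841430664062, array([ 519.2, -157.1,  110.7]), array([ 519.6, -156.8,  110.7]))
w3 parked (np.int64(264), np.float64(110.66251383576758), (594.5, 196.0), 9.962529182434082, array([ 539.7, -207.5,  110.7]), array([ 539.8, -207.6,  110.7]))
```

```bash
echo '[[25.6,-9,0,0,0,0,36],[25.7,-9,0,0,0,0,36],[0,0,40,0,0,0,36],[0,0,40,0,0,0,36],[0,0,40,0,0,0,36],[0,0,40,0,0,0,36],[0,0,35,0,0,0,36],[0,0,0,0,0,0,36],[0,0,0,0,0,0,36]]' > rows.txt && python3 -m jog rows.txt; python3 look.py w4 trap
```

```text
time: 4.4
tool_pos: [472.0, 166.4, 154.0]
tool_rot: [3.08, 0.62, -0.005]
contact_force: [0.3, -0.0, 0.3]
grip_width: 35.7
grasp_force: 0.0
4.45 [473.1 167.1 155.7] [[0.922, 0.387, -0.0], [0.387, -0.922, 0.0], [0.0, -0.0, -1.0]] [536.7 193.  332.9]
trap 0.72 [322.9 216. ] [476.2 167.  123.8]
trap 0.2 [321.3 186.4] [484.4 172.1  74.5]
```

View pics/w4.png

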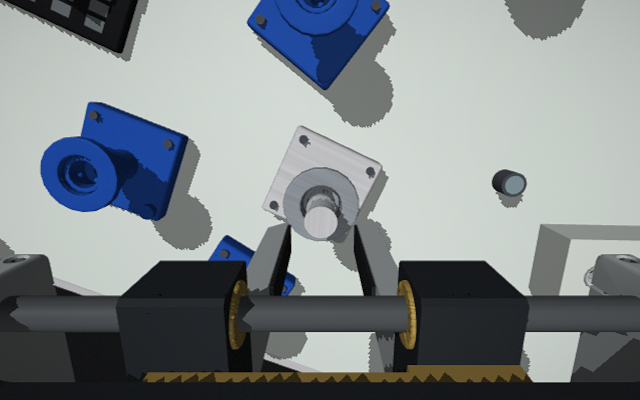

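The trap top at px (321,222) sits centred between the fingertips at (290,228) and (356,228). I'll check with depth, then descend above the ring.

```bash
python3 - <<'E'
from h import *
p=np.load("pics/w4.npy",allow_pickle=True).item(); w=cloud(p)
for a,b,rad in((118,131,18),(76,92,34)):
    m=(w[...,2]>a)&(w[...,2]<b)&(np.hypot(w[...,0]-473,w[...,1]-167)<rad); v,u=np.nonzero(m)
    c,rr=cv2.minEnclosingCircle(np.stack([u,v],1).astype(np.float32)); z=np.median(w[m][:,2]); print(m.sum(),z,c,rr,at_z(p,c,z))
E
echo '[[0,0,25,0,0,0,36],[0,0,25,0,0,0,36],[0,0,10,0,0,0,36],[0,0,2,0,0,0,36],[0,0,0,0,0,0,36],[0,0,0,0,0,0,36]]' > rows.txt && python3 -m jog rows.txt
```

```text
886 124.51793306490642 (320.7828369140625, 220.51336669921875) 16.94119644165039 [472.92760248 167.23281502 124.51793306]
2854 84.71047069171928 (321.0, 203.75999450683594) 37.906532287597656 [473.42835431 167.44722214  84.71047069]
time: 5.0
tool_pos: [473.3, 168.0, 94.2]
tool_rot: [-3.079, -0.622, -0.003]
contact_force: [0.1, -0.3, 0.1]
grip_width: 36.4
grasp_force: 0.0
```

```bash
echo '[[0,0,3,0,0,0,36],[0,0,2,0,0,0,36],[0,0,1,0,0,0,36],[0,0,0,0,0,0,36],[0,0,0,0,0,0,36]]' > rows.txt && python3 -m jog rows.txt;echo '[[0,0,1,0,0,0,36],[0,0,0,0,0,0,36],[0,0,0,0,0,0,36]]' > rows.txt && python3 -m jog rows.txt|egrep 'pos|contact';echo '[[0,0,1,0,0,0,36],[0,0,0,0,0,0,36],[0,0,0,0,0,0,36]]' > rows.txt && python3 -m jog rows.txt|egrep 'pos|contact';echo '[[0,0,1,0,0,0,36],[0,0,0,0,0,0,36],[0,0,0,0,0,0,36]]' > rows.txt && python3 -m jog rows.txt|egrep 'pos|contact'
```

```text
time: 5.42
tool_pos: [472.3, 167.6, 86.6]
tool_rot: [-3.079, -0.622, -0.0]
contact_force: [0.4, -0.3, -0.0]
grip_width: 36.1
grasp_force: 0.0
tool_pos: [472.3, 167.6, 85.5]
contact_force: [0.2, -0.8, 0.1]
tool_pos: [472.4, 167.6, 84.5]
contact_force: [0.0, -0.3, 1.5]
tool_pos: [472.4, 167.6, 83.5]
contact_force: [-0.0, -0.6, 1.5]
```

```bash
for i in 1; do echo '[[0,0,1,0,0,0,36],[0,0,0,0,0,0,36],[0,0,0,0,0,0,36]]' > rows.txt && python3 -m jog rows.txt|egrep 'pos|contact';done; echo '[[0,0,1,0,0,0,36],[0,0,0,0,0,0,36],[0,0,0,0,0,0,36]]' > rows.txt && python3 -m jog rows.txt|egrep 'pos|contact'; echo '[[0,0,1,0,0,0,36],[0,0,0,0,0,0,36],[0,0,0,0,0,0,36]]' > rows.txt && python3 -m jog rows.txt|egrep 'pos|contact'
```

```text
tool_pos: [472.4, 167.6, 82.5]
contact_force: [-0.0, 0.7, 2.8]
tool_pos: [472.4, 167.6, 81.5]
contact_force: [-0.6, 0.4, 3.3]
tool_pos: [472.4, 167.6, 80.5]
contact_force: [-1.1, -0.7, 3.2]
```

```bash
echo '[[0,0,1,0,0,0,36],[0,0,0,0,0,0,36],[0,0,0,0,0,0,36]]' > rows.txt && python3 -m jog rows.txt|egrep 'pos|contact'; echo '[[0,0,1,0,0,0,36],[0,0,0,0,0,0,36],[0,0,0,0,0,0,36]]' > rows.txt && python3 -m jog rows.txt|egrep 'pos|contact'; python3 - <<'E'
from h import *
for k in range(1):
    p=r.get_image("scene"); w=cloud(p); m=(np.hypot(w[...,0]-473,w[...,1]-167)<14)&(w[...,2]>60); print(np.nanmax(w[m][:,2]) if m.any() else None); print(r.get_obs()["contact_force"])
    save(p,"s1"); cv2.imwrite("pics/s1c.png",cv2.resize(p["img"][110:230,280:400,::-1],(500,500),interpolation=cv2.INTER_CUBIC))
E
```

```text
tool_pos: [472.4, 167.6, 79.5]
contact_force: [-0.3, 0.5, 4.3]
tool_pos: [472.4, 167.6, 78.6]
contact_force: [-1.0, 1.3, 7.6]
518.2675180967524
[-1.46133672  0.36245657  6.9851396 ]
```

View pics/s1c.png

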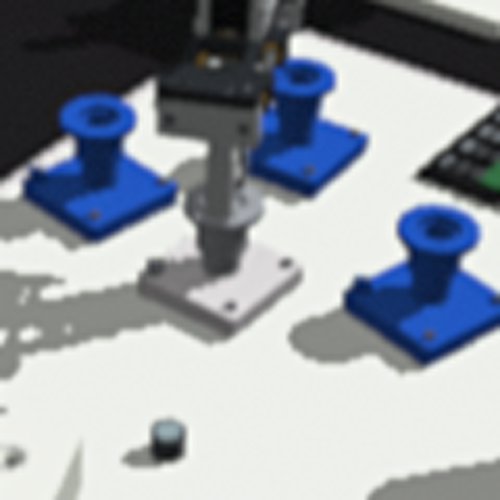

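The fingers sit on the steel ring astride the trap (crop ~(225,205)), clear of the blue look-alikes. I'll press on in small steps and watch the trap top with the wrist depth.

```bash
cat > tt.py <<'E'
from h import *
p=r.get_image("wrist"); w=cloud(p); z=w[...,2]; m=(np.hypot(w[...,0]-473,w[...,1]-167)<20)&(z>60)&(z<160)
m[260:]=False
print("zs",np.histogram(z[m],bins=np.arange(60,161,5))[0].tolist())
q=m&(z>118)
if q.any():
    zt=np.percentile(z[q],80); q&=abs(z-zt)<4; v,u=np.nonzero(q); c,rr=cv2.minEnclosingCircle(np.stack([u,v],1).astype(np.float32)); print("top",zt,q.sum(),rr,at_z(p,c,zt).round(1))
o=r.get_obs(); print(round(o["time"],2),o["tool_pos"].round(1),o["contact_force"].round(1))
save(p,"tt")
E
python3 tt.py; echo '[[0,0,1,0,0,0,36],[0,0,0,0,0,0,36],[0,0,0,0,0,0,36]]' > rows.txt && python3 -m jog rows.txt|egrep 'pos|contact'; python3 tt.py;  echo '[[0,0,0.7,0,0,0,36],[0,0,0,0,0,0,36],[0,0,0,0,0,0,36]]' > rows.txt && python3 -m jog rows.txt|egrep 'pos|contact'; python3 tt.py
```

```text
zs [7, 50, 847, 1279, 47, 51, 57, 61, 194, 224, 199, 189, 174, 80, 1, 0, 0, 0, 0, 0]
top 125.6311173978786 193 42.000099182128906 [480.9 170.3 125.6]
7.52 [472.4 167.6  78.6] [-1.5 -0.6  6.2]
tool_pos: [472.4, 167.7, 77.6]
contact_force: [-1.8, -0.8, 6.9]
zs [8, 64, 879, 1257, 51, 52, 55, 71, 200, 216, 186, 194, 152, 62, 0, 0, 0, 0, 0, 0]
top 125.21911116724951 177 30.000099182128906 [483.1 165.6 125.2]
7.82 [472.4 167.6  77.6] [-1.1  0.3  9.1]
tool_pos: [472.4, 167.6, 77.0]
contact_force: [-1.6, -0.8, 8.3]
zs [8, 75, 928, 1227, 52, 53, 59, 63, 192, 214, 199, 187, 149, 41, 0, 0, 0, 0, 0, 0]
top 124.58316727737619 175 42.000099182128906 [481.1 170.4 124.6]
8.12 [472.4 167.6  77. ] [-0.9  0.1  8.2]
```

```bash
echo '[[0,0,0.7,0,0,0,36],[0,0,0,0,0,0,36],[0,0,0,0,0,0,36]]' > rows.txt && python3 -m jog rows.txt|egrep 'pos|contact'; python3 tt.py; python3 -c "
import cv2;cv2.imwrite('pics/ttc.png',cv2.resize(cv2.imread('pics/tt.png')[120:280,220:420],(600,480)))"
```

```text
tool_pos: [472.4, 167.6, 76.3]
contact_force: [-1.9, -0.7, 9.2]
zs [12, 68, 1079, 1096, 59, 53, 53, 67, 188, 216, 193, 190, 136, 27, 0, 0, 0, 0, 0, 0]
top 124.13482639034609 158 41.51214599609375 [481.6 170.8 124.1]
8.42 [472.4 167.6  76.3] [-1.7 -0.7  9. ]
```

View pics/ttc.png

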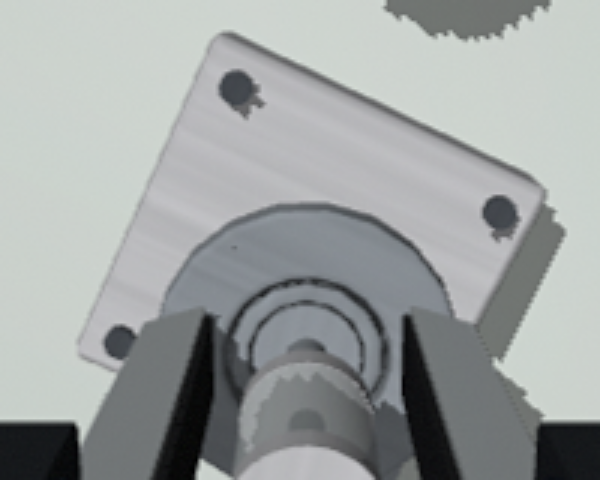

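The ring is pressed evenly by both fingers, with the trap top at px ~(320,278). I'll measure its height.

```bash
cat > t2.py <<'E'
from h import *
p=r.get_image("wrist"); z=cloud(p)[...,2]
print([(v,round(float(np.nanmedian(z[v,312:328])),1)) for v in range(215,300,6)])
o=r.get_obs(); print(round(o["time"],2),o["tool_pos"].round(1),o["contact_force"].round(1))
E
python3 t2.py
```

```text
[(215, 74.1), (221, 73.7), (227, 74.6), (233, 74.8), (239, 103.2), (245, 110.5), (251, 117.4), (257, 124.5), (263, 130.4), (269, 135.2), (275, 135.5), (281, 135.7), (287, 135.7), (293, 136.1), (299, 188.2)]
8.47 [472.4 167.6  76.3] [-2.2 -1.   8.7]
```

The trap top is at 135.8, up from 124.5, so it is freed. I raise to grip height to let the sleeve return, then check.

```bash
echo '[[0,0,-3,0,0,0,36],[0,0,-5,0,0,0,36],[0,0,-7,0,0,0,36],[0,0,-8,0,0,0,36],[0,0,0,0,0,0,36],[0,0,0,0,0,0,36]]' > rows.txt && python3 -m jog rows.txt; python3 t2.py; python3 - <<'E'
from h import *
p=r.get_image("wrist"); save(p,"w5"); w=cloud(p); z=w[...,2]
m=(np.hypot(w[...,0]-473,w[...,1]-167)<16)&(abs(z-136)<3); m[:,:295]=0; m[:,345:]=0; v,u=np.nonzero(m); print(m.sum(),u.min(),u.max(),v.min(),v.max(),at_z(p,((u.min()+u.max())/2,(v.min()+v.max())/2),136))
m=(abs(z-82)<8)&(np.hypot(w[...,0]-473,w[...,1]-167)<29)&(np.hypot(w[...,0]-473,w[...,1]-167)>18); print("ring",m.sum(),np.median(z[m]))
E
```

```text
time: 8.97
tool_pos: [472.6, 167.5, 99.6]
tool_rot: [3.079, 0.622, 0.002]
contact_force: [0.2, -0.4, 0.2]
grip_width: 36.3
grasp_force: 0.0
[(215, 74.8), (221, 75.2), (227, 107.9), (233, 117.4), (239, 126.0), (245, 134.3), (251, 135.6), (257, 135.4), (263, 135.4), (269, 135.6), (275, 135.7), (281, 135.7), (287, 135.3), (293, 0.2), (299, 211.3)]
9.02 [472.4 167.4  99.3] [ 0.2 -0.8 -0.2]
1666 299 344 243 288 [473.2444458  167.63237863 136.        ]
ring 2492 84.76899191354802
```

The sleeve is back up at 84.8 and the trap is loose and centred. I'll grip it.

```bash
echo '[[0,0,0,0,0,0,26],[0,0,0,0,0,0,26],[0,0,0,0,0,0,18],[0,0,0,0,0,0,18],[0,0,0,0,0,0,18],[0,0,0,0,0,0,18]]' > rows.txt && python3 -m jog rows.txt 15
```

```text
time: 9.57
tool_pos: [472.3, 167.6, 99.0]
tool_rot: [-3.079, -0.622, 0.0]
contact_force: [0.3, -0.4, -0.6]
grip_width: 22.2
grasp_force: 15.0
```

```bash
echo '[[0,0,-2,0,0,0,18],[0,0,-4,0,0,0,18],[0,0,-6,0,0,0,18]]' > rows.txt && python3 -m jog rows.txt 15; echo '[[0,0,-10,0,0,0,18],[0,0,-15,0,0,0,18],[0,0,-20,0,0,0,18],[0,0,-20,0,0,0,18],[0,0,-20,0,0,0,18],[0,0,-20,0,0,0,18],[0,0,0,0,0,0,18],[0,0,0,0,0,0,18]]' > rows.txt && python3 -m jog rows.txt 15; python3 - <<'E'
from h import *
p=r.get_image("wrist"); z=cloud(p)[...,2]
print([(v,round(float(np.nanmedian(z[v,312:328])),1)) for v in range(215,300,6)])
for n in("scene","side"):
    p=r.get_image(n); save(p,"t_"+n); w=cloud(p)
    np.save(f"pics/t_{n}.npy",p,allow_pickle=True)
o=r.get_obs(); t=o["tool_pos"]
a=[]
for n in("scene","side"):
    p=np.load(f"pics/t_{n}.npy",allow_pickle=True).item(); q=rot(p).T@(t+[0,0,-59]-np.array(p["origin"])); u=int(q[0]/q[2]*K(p)+p["cx"]); v=int(q[1]/q[2]*K(p)+p["cy"]); print(n,u,v)
    a.append(cv2.resize(p["img"][v-50:v+40,u-35:u+35,::-1],(420,540),interpolation=cv2.INTER_CUBIC)[:540])
cv2.imwrite("pics/tilt.png",cv2.resize(np.hstack(a),(770,495)))
E
```

```text
time: 9.82
tool_pos: [472.1, 167.5, 111.3]
tool_rot: [-3.079, -0.622, 0.001]
contact_force: [-0.2, -0.0, -1.5]
grip_width: 21.5
grasp_force: 15.0
time: 10.48
tool_pos: [472.9, 167.8, 217.7]
tool_rot: [3.079, 0.622, 0.004]
contact_force: [0.2, -0.1, -1.1]
grip_width: 21.8
grasp_force: 15.0
[(215, 193.1), (221, 194.6), (227, 226.7), (233, 236.4), (239, 245.4), (245, 253.1), (251, 254.4), (257, 254.4), (263, 254.5), (269, 254.4), (275, 254.5), (281, 254.4), (287, 254.3), (293, -0.3), (299, 329.8)]
scene 333 135
side 298 137
```

View pics/tilt.png

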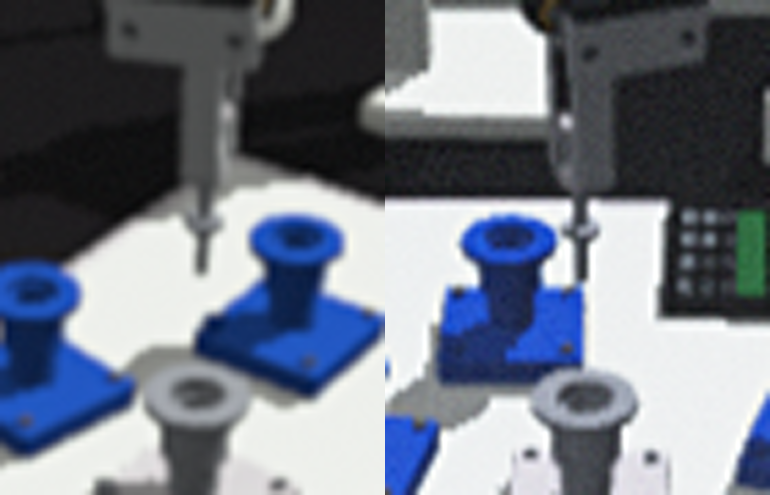

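The trap hangs upright in the fingers, with the tip at scene ~(335,135) and side ~(299,138) as predicted. The coupling is empty with its sleeve up. Next I move over the seat.

```bash
echo '[[-5,15,0,0,0,0,18],[-10,32,0,0,0,0,18],[-11,35,0,0,0,0,18],[-11,35,0,0,0,0,18],[-11,35,0,0,0,0,18],[-11,35,0,0,0,0,18],[-11,35,0,0,0,0,18],[-9,28,0,0,0,0,18],[-3.6,13.3,0,0,0,0,18],[0,0,0,0,0,0,18],[0,0,0,0,0,0,18],[0,0,0,0,0,0,18]]' > rows.txt && python3 -m jog rows.txt; python3 - <<'E'
from h import *
o=r.get_obs(); print(o["tool_pos"].round(1)); M=R.from_rotvec(o["tool_rot"]).as_matrix(); print((M.T@(np.array([498.9,-106.8,104.4+20])-o["tool_pos"])).round(1))
E
```

```text
time: 11.63
tool_pos: [498.2, -106.1, 215.6]
tool_rot: [-3.078, -0.624, 0.001]
contact_force: [0.0, 0.5, 0.1]
grip_width: 21.6
grasp_force: 15.0
[ 498.2 -106.1  215.6]
[ 0.5  1.  91.2]
```

```bash
echo '[[0.5,1,25,0,0,0,18],[0,0,30,0,0,0,18],[0,0,30,0,0,0,18],[0,0,12,0,0,0,18],[0,0,0,0,0,0,18],[0,0,0,0,0,0,18],[0,0,0,0,0,0,18]]' > rows.txt && python3 -m jog rows.txt; python3 - <<'E'
from h import *
t=r.get_obs()["tool_pos"]; print(t.round(1)); a=[]
for n in("scene","side"):
    p=r.get_image(n); out=[]
    for X in([*t[:2],t[2]-59.4],[498.9,-106.8,45]):
        q=rot(p).T@(np.array(X)-np.array(p["origin"])); out.append((q[0]/q[2]*K(p)+p["cx"],q[1]/q[2]*K(p)+p["cy"]))
    u,v=map(int,out[1]); print(n,np.round(out,1),(u,v))
    a.append(cv2.resize(p["img"][v-30:v+20,u-25:u+25,::-1],(400,400),interpolation=cv2.INTER_CUBIC))
cv2.imwrite("pics/seatc.png",np.hstack(a))
E
```

```text
time: 12.22
tool_pos: [500.0, -107.2, 120.2]
tool_rot: [3.079, 0.624, 0.002]
contact_force: [-0.1, 0.6, 0.4]
grip_width: 21.5
grasp_force: 15.0
[ 500.  -107.2  120.2]
scene [[281.3 215.2]
 [281.3 219.5]] (281, 219)
side [[307.  225.4]
 [306.6 229.8]] (306, 229)
```

View pics/seatc.png

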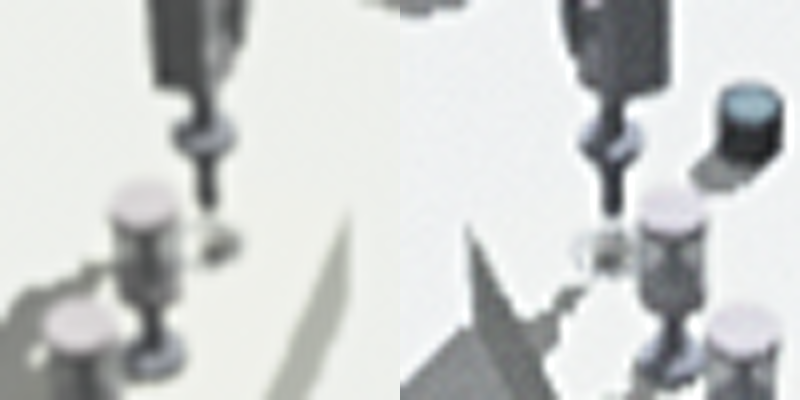

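Scene crop: tip at x≈208 against seat at x≈217. Side crop: tip ≈611 against seat ≈608. So the tip is about 1–2 mm short in y. I'll correct slightly and insert gently.

```bash
echo '[[-0.3,-1.8,5,0,0,0,18],[0,0,5,0,0,0,18],[0,0,3,0,0,0,18],[0,0,0,0,0,0,18],[0,0,0,0,0,0,18]]' > rows.txt && python3 -m jog rows.txt|egrep 'pos|contact'; echo '[[0,0,2,0,0,0,18],[0,0,2,0,0,0,18],[0,0,0,0,0,0,18],[0,0,0,0,0,0,18]]' > rows.txt && python3 -m jog rows.txt|egrep 'pos|contact';echo '[[0,0,2,0,0,0,18],[0,0,2,0,0,0,18],[0,0,0,0,0,0,18]]' > rows.txt && python3 -m jog rows.txt|egrep 'pos|contact'
```

```text
tool_pos: [498.1, -106.3, 105.9]
contact_force: [-0.5, -0.0, -0.2]
tool_pos: [498.2, -106.3, 102.0]
contact_force: [-0.1, 0.5, -1.1]
tool_pos: [498.1, -106.3, 97.7]
contact_force: [0.2, -0.4, -1.2]
```

Entering without force. Continuing down in small steps.

```bash
echo '[[0,0,2,0,0,0,18],[0,0,2,0,0,0,18],[0,0,0,0,0,0,18]]' > rows.txt && python3 -m jog rows.txt|egrep 'pos|contact';echo '[[0,0,2,0,0,0,18],[0,0,2,0,0,0,18],[0,0,0,0,0,0,18]]' > rows.txt && python3 -m jog rows.txt|egrep 'pos|contact'; echo '[[0,0,2,0,0,0,18],[0,0,2,0,0,0,18],[0,0,0,0,0,0,18]]' > rows.txt && python3 -m jog rows.txt|egrep 'pos|contact'
```

```text
tool_pos: [498.1, -106.3, 93.7]
contact_force: [-0.5, -1.2, -1.3]
tool_pos: [498.1, -106.3, 89.7]
contact_force: [-0.5, -0.2, -1.4]
tool_pos: [498.1, -106.3, 85.7]
contact_force: [-1.0, 0.6, -1.4]
```

```bash
echo '[[0,0,2,0,0,0,18],[0,0,2,0,0,0,18],[0,0,2,0,0,0,18],[0,0,0,0,0,0,18]]' > rows.txt && python3 -m jog rows.txt|egrep 'pos|contact';echo '[[0,0,2,0,0,0,18],[0,0,1,0,0,0,18],[0,0,0,0,0,0,18]]' > rows.txt && python3 -m jog rows.txt|egrep 'pos|contact'; echo '[[0,0,1,0,0,0,18],[0,0,0,0,0,0,18]]' > rows.txt && python3 -m jog rows.txt|egrep 'pos|contact'
```

```text
tool_pos: [498.1, -106.3, 79.7]
contact_force: [-0.0, 0.5, -0.5]
tool_pos: [498.2, -106.3, 76.9]
contact_force: [-0.1, 0.2, -1.3]
tool_pos: [498.3, -106.3, 76.0]
contact_force: [0.2, 0.7, -0.6]
```

```bash
echo '[[0,0,0.7,0,0,0,18],[0,0,0,0,0,0,18],[0,0,0,0,0,0,18]]' > rows.txt && python3 -m jog rows.txt|egrep 'pos|contact'; echo '[[0,0,0.7,0,0,0,18],[0,0,0,0,0,0,18],[0,0,0,0,0,0,18]]' > rows.txt && python3 -m jog rows.txt|egrep 'pos|contact'; echo '[[0,0,0.5,0,0,0,18],[0,0,0,0,0,0,18],[0,0,0,0,0,0,18]]' > rows.txt && python3 -m jog rows.txt|egrep 'pos|contact'
```

```text
tool_pos: [498.3, -106.3, 75.4]
contact_force: [0.3, -0.2, -0.8]
tool_pos: [498.3, -106.3, 74.7]
contact_force: [0.7, -0.0, -0.3]
tool_pos: [498.3, -106.3, 74.2]
contact_force: [0.4, -0.2, 0.5]
```

It is at the seat height and the weight is coming off. I release narrowly (neighbours 55 mm away), retreat, and check.

```bash
echo '[[0,0,0,0,0,0,23],[0,0,0,0,0,0,26],[0,0,0,0,0,0,30],[0,0,0,0,0,0,34],[0,0,0,0,0,0,34],[0,0,0,0,0,0,34]]' > rows.txt && python3 -m jog rows.txt|egrep 'pos|contact|width'; echo '[[0,0,-5,0,0,0,34],[0,0,-15,0,0,0,34],[0,0,-25,0,0,0,34],[0,0,-35,0,0,0,34],[-20,0,-35,0,0,0,34],[-35,0,-20,0,0,0,34],[0,0,0,0,0,0,34],[0,0,0,0,0,0,34]]' > rows.txt && python3 -m jog rows.txt; python3 - <<'E'
from h import *
p=r.get_image("wrist"); save(p,"w9"); w=cloud(p)
for c in((499,-107),(519.5,-158),(539.7,-208.5),(473,167)):
    m=(np.hypot(w[...,0]-c[0],w[...,1]-c[1])<18)&(abs(w[...,2]-112)<12)
    if m.sum()<20: print(c,m.sum()); continue
    v,u=np.nonzero(m); q,rr=cv2.minEnclosingCircle(np.stack([u,v],1).astype(np.float32)); z=np.percentile(w[m][:,2],70); print(c,m.sum(),round(z,1),rr,at_z(p,q,z).round(1))
E
```

```text
tool_pos: [498.3, -106.3, 74.2]
contact_force: [0.6, -0.0, 0.0]
grip_width: 34.0
time: 16.73
tool_pos: [447.3, -128.7, 211.0]
tool_rot: [3.078, 0.619, 0.004]
contact_force: [0.4, 0.5, -0.9]
grip_width: 33.9
grasp_force: 0.0
(499, -107) 559 111.2 13.380736351013184 [ 498.4 -107.   111.2]
(519.5, -158) 590 111.2 13.960824966430664 [ 519.3 -157.3  111.2]
(539.7, -208.5) 653 111.2 15.282852172851562 [ 539.4 -207.1  111.2]
(473, 167) 0
```

View pics/w9.png

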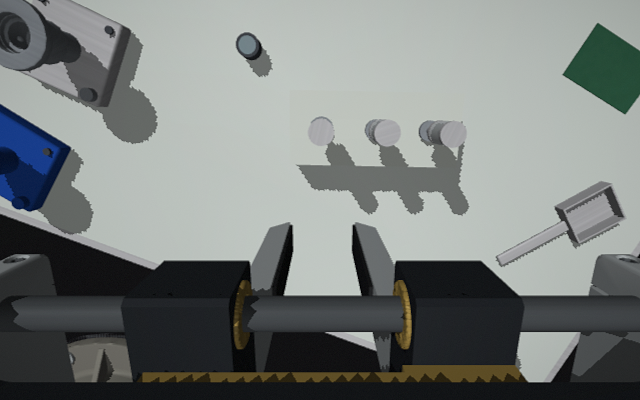

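The three traps stand in a row at px (321,131), (385,132) and (452,133). All tops are at 111.2, so the trap is fully home and upright, and the loupe at (249,45) is untouched. I'll hand in.

```bash
python3 -c "
from plant import r
print(r.hand_in())"
```

```text
the job is handed in; nothing more can be done
None
```

The job is handed in: I pressed the sleeve with about 9 N, and the trap was freed, pulled straight out and parked upright and fully home in the empty rack hole, in about 17 s, with nothing else disturbed in the views I checked.

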